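Fit the big orange cone on the citrus press

TASK

Get the citrus press ready for the oranges: pick up the big orange juicing cone with the two ears, turn it until its ears are in line with the flat drive blade of the press, and lower it over the blade (do not drop it from above) until it sits fully home on the press, then let go. Leave the small green lime cone where it is.

Things in the scene. Friction and masses are not known exactly. Their poses are not given: they have to be found in the camera images.
- orange_cone_center (a point): big loose orange cone, upright, 66 mm tall, 90 g; point on its axis, 33 mm above its underside, z up. Round collar, 52 mm across, up to 38 mm, ribbed cone above. Two ears at the foot along +x and -x, 88 mm tip to tip, 9 wide, 12 high: grip the collar across y. Slot in the underside along x, on the axis: 44 mm long, 18 wide, 28 deep; fits either way round.
- spindle: white upright drive blade in the middle of the press's deck; fixed, does not turn. Origin at its foot on its axis, level with the deck; 32 mm long along its x, 8 mm thick along y, 22 mm high, roof-shaped top. The orange cone is home when its underside rests on the deck round the blade (cone's centre 33 mm above this origin) with its x in line with the blade's x, either way round.
- press: the citrus press, white, round, 164 mm in diameter, fixed; origin at the centre of its underside on the table, z up. Its flat black deck is 110 mm above the table, with a rim at the edge 5 mm higher. A steel spout points along its -x; the blade's direction is independent of it.
- lime_cone_center (a point): the small green cone for limes, loose, standing upright on the table, 50 mm tall with a round foot 48 mm in diameter and no ears. The point is its centre, 25 mm above its underside. Not needed; leave it where it is.
Not all that is in view belongs to the job. What is meant by the part that bears orange_cone_center is not purple, and is the smaller of those in its own colour.

How it is judged:
At the end, for the whole second after the job is handed in: The orange cone rests home on the press, still: centre 33 mm above the blade's foot within 6 mm, within 12 mm of its axis, ears in line with the blade within 23 degrees (either way round), upright within 8 degrees. The lime cone is within 30 mm of where it stood (z of orange_cone_center in the frame of spindle between 0.027 and 0.039 m and horizontal distance between orange_cone_center and spindle below 0.012 m and angle between the x axis of orange_cone_center and the x axis of spindle, either way round below 0.4 rad and angle between orange_cone_center's own z axis and vertical below 0.14 rad and linear speed of orange_cone below 0.03 m/s and distance of lime_cone_center from where it was at the start of the episode below 0.03 m); the robot touches nothing.
It fails at once if the orange cone is let go high above the press (its underside more than 40 mm above the deck) instead of being lowered on (z of orange_cone_center in the frame of spindle above 0.073 m and horizontal distance between orange_cone_center and spindle below 0.08 m and contact force between orange_cone and the fingers below 0.3 N).
It fails at once if the green lime cone is moved more than 30 mm or knocked over (distance of lime_cone_center from where it was at the start of the episode above 0.03 m or angle between lime_cone_center's own z axis and vertical above 0.5 rad).
It also fails if it takes over 40 s, if anything falls off the work surface, if the arm or the gripper's body presses on something with over 40 N, if the wrist force passes 120 N, or if a joint passes its speed limit or range.

ROBOT

A 7-joint arm with a two-finger parallel gripper is mounted at the origin on the work surface. World frame = base frame: x ahead of the robot, y to its left, z up, the work surface at z = 0. Lengths are in m, angles in rad, forces in N, time in s.
With the tool pointing down it reaches from about 0.425 to 0.8 m from the base axis. Payload 8.3 kg.
Tool frame: the origin (TCP) lies between the finger pads; the fingertips stand 17 mm ahead of it and the grasp point (between the pads) lies 2 mm behind it (env.tip_reach is the distance from the TCP to the fingertips, in m); x points along the fingers, z is the direction in which the jaws open and shut, and the axes are right-handed (so a half turn about x gives the same grasp; the last joint's range is limited). The gripper opens to 85 mm and grips with 20 to 120 N. Pads are 22 mm wide; open, the fingers measure 114 mm over their backs; the gripper's body (76 mm by 85 mm) begins 54 mm behind the grasp point. The pads swing forward as they close: fully open they stand 13 mm farther back than shut.
Start: joints at [-1.327, 0.383, 0.016, 1.37, -0.006, 1.388, -0.046], TCP at [0.189, 0.596, 0.248] pointing down, gripper open.
Joint ranges: [-2.95, 2.95], [-0.25, 2.06], [-1.52, 1.56], [0.18, 2.33], [-1.44, 4.58], [0.02, 2.06], [-3.01, 3.01]. Speed limits (rad/s): [2.39, 2.39, 3.01, 3.01, 3.14, 3.14, 3.14].

INTERFACE

Orientations are given as a rotation vector (axis times angle).
In Python, from workcell import env gives the robot as it stands. The module is installed in compiled form; this text tells all that it offers.
- The arm moves only by the tool play_rows, never from a script. Its argument "moves" is a list of rows, each an object of numbers: "wx", "wy", "wz": the turn, a rotation vector about the world's x, y, z as a fraction of full scale; "x", "y", "z": the shift along the world's x, y, z as a fraction of full scale; "jaw": the closure, from 0 (fully open) to 1 (shut). A call has 1 to 5 rows; each row is the pose to reach, as a shift and turn from the pose commanded when the call began; what a row does not reach only later rows make up. Full scale, the value 1, is 20 cm for a shift and 90 degrees for a turn. A row lasts 1/10 s, in which the tool goes at most 50 mm and 8.59 degrees, less where a joint would pass 70% of its speed; a pose out of reach is approached as far as the arm can. A call with a number of a shift or a turn outside -1 to 1 is refused whole. A call with a gripper value outside its range is refused whole. The fingers move at their own pace and stop on an object; the grip force is fixed at half the most. Time passes only in rows, so rows that repeat a pose let the fingers close. It gives the time, the measured TCP pose, the force and the opening at its end, in the units of the state.
- env.state(): the state, without advancing time (a new reading comes with each control period).
- env.grab_frame(name): name is "scene" or "top"; returns the picture (400x640x3 uint8, red, green, blue); there is no depth.
- env.get_calibration(name): a dict with "fx", "fy", "cx", "cy" (pixels), "extrinsics" (4x4, takes a point from camera to world coordinates). Camera axes: x right, y down, z forward; pixel columns grow to the right and rows downward; lengths in m; the calibration is good to about 2 mm. A picture is of the moment at which its call begins. get_calibration takes no time and is no camera call.
- env.job_done(): hands the job in, once; it reports no verdict.
The state is a dict: "time": time; "joint_pos": joint angles; "qd": joint speeds; "joint_torque": joint torques, N m; "position": TCP position; "eef_rot": TCP orientation; "ft_force": force on the tool from outside, world axes, zero at the start; "torque": the same for the moment, N m; "width": opening from 0.0 (shut) to 1.0 (fully open).
Only numpy, scipy, OpenCV 4.12 (cv2) and the standard library are available. Lean on these libraries where they do the work, as an engineer would, in place of code of your own. Each camera call takes 0.05 s, during which the arm holds its last target. There are 200 camera calls.

## Working session

There is one attempt and no reset: what is moved stays moved. The work goes in short steps, Python scripts to look and compute and a tool call to move; the robot and the scene stay as the last step left them, time stands still between calls to the robot, and variables do not carry over. Pictures are saved under pics/ and viewed, about 8 in all and at most 12, crops included, and the job is handed in when it is done.

Besides the shell and the picture viewer there is one more tool, called after "Call:" as name([rows], argument=value, ...), one row to a line, values as JSON. play_rows: Moves the arm, as the interface text tells. Its arguments: {"type":"object","properties":{"moves":{"type":"array"}},"required":["moves"]}

```bash
mkdir -p pics; cat > h.py <<'E'
import numpy as np, cv2
from workcell import env
def ray(name,u,v):
    c=env.get_calibration(name);T=np.array(c["extrinsics"])
    d=T[:3,:3]@np.array([(u-c["cx"])/c["fx"],(v-c["cy"])/c["fy"],1.]);return T[:3,3],d
def onz(name,u,v,z):
    o,d=ray(name,u,v);return o+d*(z-o[2])/d[2]
def proj(name,p):
    c=env.get_calibration(name);T=np.linalg.inv(np.array(c["extrinsics"]))
    q=T[:3,:3]@np.array(p)+T[:3,3];return c["fx"]*q[0]/q[2]+c["cx"],c["fy"]*q[1]/q[2]+c["cy"]
E
python3 - <<'E'
from h import *
for n in("scene","top"):
    f=env.grab_frame(n);cv2.imwrite(f"pics/{n}0.png",f[:,:,::-1]);c=env.get_calibration(n);print(n,c["fx"],np.round(c["extrinsics"],3).tolist())
s=env.state();print(s)
E
```

```text
scene 484.7662290555164 [[0.139, 0.717, -0.683, 1.144], [0.99, -0.098, 0.098, -0.023], [0.003, -0.69, -0.724, 0.75], [0.0, 0.0, 0.0, 1.0]]
top 380.16126987459114 [[0.183, -0.962, 0.201, 0.318], [-0.983, -0.18, 0.032, 0.057], [0.005, -0.204, -0.979, 0.889], [0.0, 0.0, 0.0, 1.0]]
{'time': 0.1, 'joint_pos': array([-1.32686968,  0.38416406,  0.01637334,  1.37101647, -0.00629079,
        1.38818061, -0.04652196]), 'qd': array([ 0.00283635, -0.00169026, -0.00021618, -0.00144791, -0.00113063,
        0.00035314,  0.00018958]), 'joint_torque': array([ 2.39667796e-03, -6.29133153e+01,  8.47242381e-01, -3.72760785e+01,
        1.69070042e-02,  1.05482899e-02,  1.08597214e-04]), 'position': array([0.18861454, 0.59543694, 0.24738735]), 'eef_rot': array([-0.98136144,  1.34025823,  0.97963335]), 'ft_force': array([0.00219502, 0.57581653, 0.00216871]), 'torque': array([0.00012644, 0.03478587, 0.06856196]), 'width': 1.0004130333100256}
```

View pics/scene0.png

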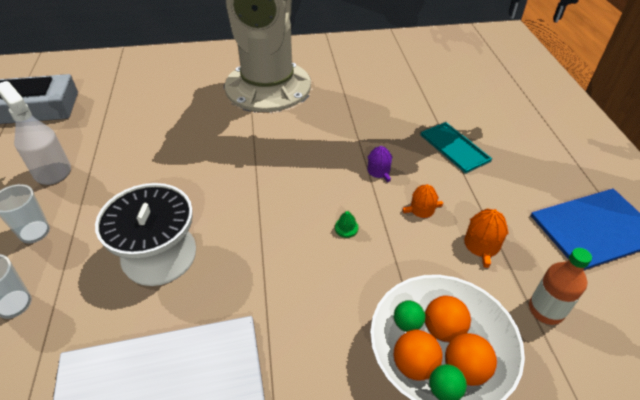

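View pics/top0.png

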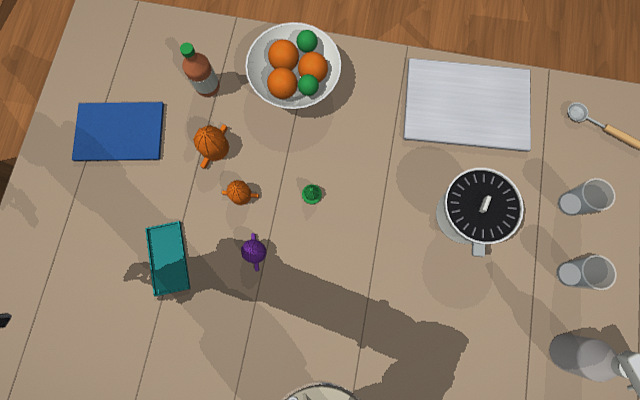

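The scene view shows three eared cones: purple (380,162), a smaller orange (425,200) and a larger orange (487,232). In the top view they are at (254,251), (239,193) and (211,143). The part meant is the smaller orange one at top (239,193): it isn't purple, and it's the smaller of the two orange cones. The lime cone is at (312,194) and the blade at (486,204). I'll measure it and confirm with a crop.

```bash
python3 - <<'E'
from h import *
fs={n:cv2.imread(f"pics/{n}0.png") for n in("scene","top")}
def mask(n,box,kind):
    x0,y0,x1,y1=box;hs=cv2.cvtColor(fs[n],cv2.COLOR_BGR2HSV);m=np.zeros(hs.shape[:2],np.uint8)
    r={'o':((3,190,70),(14,255,255)),'w':((0,0,130),(180,70,255)),'g':((45,120,30),(85,255,255))}[kind]
    m[y0:y1,x0:x1]=cv2.inRange(hs,*[np.array(a) for a in r])[y0:y1,x0:x1]
    k,l,st,ce=cv2.connectedComponentsWithStats(m);i=1+np.argmax(st[1:,4]);return (l==i).astype(np.uint8),st[i],ce[i]
for nm,bt,bs,k in(("small",(215,172,264,212),(400,180,447,222),'o'),("big",(188,118,238,170),(462,205,512,268),'o'),("lime",(298,180,325,208),(330,205,362,240),'g'),("blade",(474,190,498,216),(134,200,154,228),'w')):
    for n,b in(("top",bt),("scene",bs)):
        m,st,ce=mask(n,b,k);p=np.argwhere(m)[:,::-1].astype(np.float32)
        (c,sz,a)=cv2.minAreaRect(p)
        bx=cv2.boxPoints((c,sz,a));L=max(((bx[0]+bx[1])/2,(bx[2]+bx[3])/2),((bx[1]+bx[2])/2,(bx[3]+bx[0])/2),key=lambda e:np.hypot(*(e[0]-e[1])))
        z=.006 if nm!='blade' else .13
        w=[onz(n,*e,z) for e in L];d=w[1]-w[0]
        print(nm,n,st.tolist(),ce.round(1),np.round(L,1).tolist(),"world",np.round(w,3).tolist(),"len",np.hypot(*d[:2]).round(3),"ang",np.degrees(np.arctan2(d[1],d[0])).round(1))
a=cv2.resize(fs["top"][165:220,205:275],None,fx=5.5,fy=5.5,interpolation=cv2.INTER_CUBIC)
b=cv2.resize(fs["top"][176:231,455:525],None,fx=5.5,fy=5.5,interpolation=cv2.INTER_CUBIC)
c=cv2.resize(fs["scene"][180:225,390:450],(385,289),interpolation=cv2.INTER_CUBIC)
d=cv2.resize(fs["scene"][190:235,115:175],(385,289),interpolation=cv2.INTER_CUBIC)
cv2.imwrite("pics/crop1.png",np.vstack([np.hstack([a,b]),np.hstack([c,d])])[:600])
E
```

```text
small top [222, 181, 37, 24, 465] [239.  192.3] [[228.8000030517578, 184.3000030517578], [251.1999969482422, 203.6999969482422]] world [[0.518, 0.32, 0.006], [0.482, 0.257, 0.006]] len 0.073 ang -120.1
small scene [403, 185, 40, 33, 763] [423.4 201.7] [[435.29998779296875, 190.1999969482422], [408.79998779296875, 216.6999969482422]] world [[0.456, 0.33, 0.006], [0.522, 0.253, 0.006]] len 0.101 ang -49.3
big top [193, 125, 36, 43, 959] [211.  143.3] [[207.60000610351562, 125.80000305175781], [217.6999969482422, 163.60000610351562]] world [[0.655, 0.407, 0.006], [0.564, 0.359, 0.006]] len 0.103 ang -152.1
big scene [465, 209, 43, 59, 1580] [486.  233.9] [[499.1000061035156, 212.0], [470.20001220703125, 257.1000061035156]] world [[0.534, 0.441, 0.006], [0.637, 0.341, 0.006]] len 0.143 ang -44.3
lime top [302, 185, 19, 19, 289] [311.3 193.8] [[311.0, 185.0], [311.0, 203.0]] world [[0.553, 0.126, 0.006], [0.509, 0.117, 0.006]] len 0.044 ang -169.1
lime scene [335, 211, 23, 27, 437] [346.2 225.3] [[354.79998779296875, 217.8000030517578], [338.20001220703125, 234.1999969482422]] world [[0.509, 0.143, 0.006], [0.547, 0.103, 0.006]] len 0.056 ang -46.7
blade top [480, 196, 11, 16, 75] [485.9 203.4] [[489.6000061035156, 195.8000030517578], [482.3999938964844, 211.1999969482422]] world [[0.565, -0.25, 0.13], [0.53, -0.238, 0.13]] len 0.037 ang 162.2
blade scene [137, 203, 12, 21, 163] [142.9 213.2] [[147.1999969482422, 203.5], [138.8000030517578, 222.5]] world [[0.534, -0.237, 0.13], [0.576, -0.246, 0.13]] len 0.044 ang -12.7
```

View pics/crop1.png

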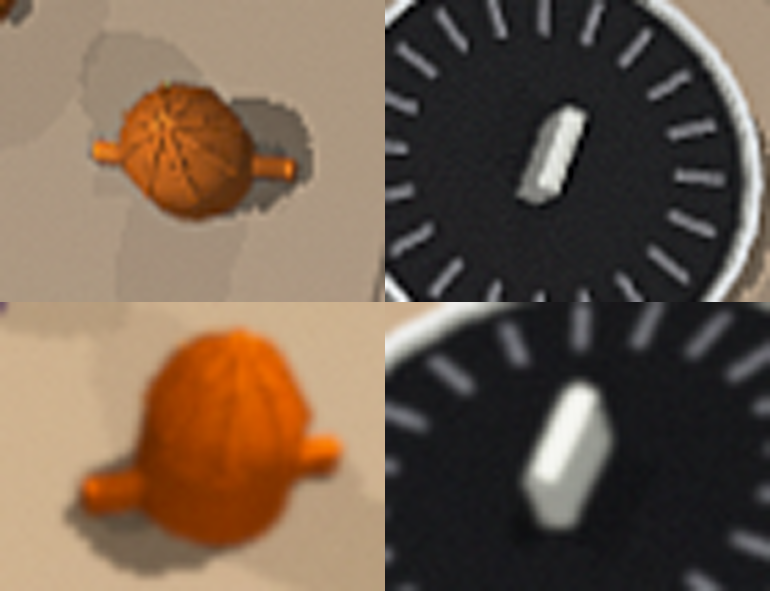

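The crop confirms it: an orange cone with two ears, at top (222,192)–(259,195.5) and scene (402.5,210)–(443,203). The blade is a white roof-shaped bar. I'll turn the ear tips, blade edges and deck ellipse into world points.

```bash
python3 - <<'E'
from h import *
from scipy.spatial.transform import Rotation as R
def seg(n,a,b,z):
    p,q=onz(n,*a,z),onz(n,*b,z);d=q-p;print(n,z,p.round(4),q.round(4),"mid",((p+q)/2).round(4),"len",np.hypot(*d[:2]).round(4),"ang mod180",(np.degrees(np.arctan2(d[1],d[0]))%180).round(1))
seg("top",(221.9,192.3),(259,195.5),.009); seg("scene",(402.5,210.1),(443.3,203.4),.007)
# lateral of cone: silhouette top crop circle
for n,px in(("top",(187/5.5+205,152/5.5+165)),):print("collar-ish",onz(n,*px,.03).round(4))
T=lambda u,v:(455+(u-385)/5.5,176+v/5.5);S=lambda u,v:(115+(u-385)/6.417,190+(v-302)/6.417)
print("blade");seg("top",T(586,115),T(555,200),.125);seg("top",T(560,108),T(525,190),.128)
seg("scene",S(572,385),S(526,478),.128);seg("scene",S(598,390),S(560,475),.132);seg("scene",S(610,437),S(575,527),.117)
# deck: dark ellipse
for n,b in(("top",(440,160,530,250)),("scene",(92,180,200,255))):
    g=cv2.cvtColor(cv2.imread(f"pics/{n}0.png"),cv2.COLOR_BGR2GRAY);m=np.zeros_like(g);m[b[1]:b[3],b[0]:b[2]]=(g[b[1]:b[3],b[0]:b[2]]<70)*255
    m=cv2.morphologyEx(m,cv2.MORPH_OPEN,np.ones((3,3)));cs,_=cv2.findContours(m,0,1);c=cv2.convexHull(max(cs,key=cv2.contourArea))[:,0]
    w=np.array([onz(n,*p,.112)[:2] for p in c],np.float32);print(n,"deck",cv2.fitEllipse(w),cv2.minEnclosingCircle(w))
s=env.state();print(R.from_rotvec(s["eef_rot"]).as_matrix().round(3))
E
```

```text
top 0.009 [0.4952 0.3307 0.009 ] [0.5038 0.2422 0.009 ] mid [0.4995 0.2864 0.009 ] len 0.0889 ang mod180 95.5
scene 0.007 [0.5029 0.2447 0.007 ] [0.4961 0.3342 0.007 ] mid [0.4995 0.2894 0.007 ] len 0.0898 ang mod180 94.3
collar-ish [0.4975 0.2849 0.03  ]
blade
top 0.125 [ 0.5649 -0.2559  0.125 ] [ 0.5301 -0.2475  0.125 ] mid [ 0.5475 -0.2517  0.125 ] len 0.0357 ang mod180 166.5
top 0.128 [ 0.5648 -0.2448  0.128 ] [ 0.531 -0.235  0.128] mid [ 0.5479 -0.2399  0.128 ] len 0.0352 ang mod180 163.8
scene 0.128 [ 0.5295 -0.2427  0.128 ] [ 0.5623 -0.2512  0.128 ] mid [ 0.5459 -0.247   0.128 ] len 0.0339 ang mod180 165.5
scene 0.132 [ 0.5363 -0.2342  0.132 ] [ 0.5662 -0.241   0.132 ] mid [ 0.5513 -0.2376  0.132 ] len 0.0307 ang mod180 167.2
scene 0.117 [ 0.5399 -0.2343  0.117 ] [ 0.5716 -0.2403  0.117 ] mid [ 0.5557 -0.2373  0.117 ] len 0.0323 ang mod180 169.2
top deck ((0.548672080039978, -0.24527816474437714), (0.15074437856674194, 0.15269239246845245), 146.10174560546875) ((0.548583984375, -0.24552324414253235), 0.07666982710361481)
scene deck ((0.5473463535308838, -0.24474415183067322), (0.14498768746852875, 0.1501806080341339), 21.673011779785156) ((0.5465522408485413, -0.2451566904783249), 0.07542901486158371)
[[-0.    -0.953  0.302]
 [-0.002  0.302  0.953]
 [-1.    -0.    -0.002]]
```

Cone at about (0.499, 0.288) with ears at 95°; measured ear span 89 mm against 88 given. Blade at about (0.548, -0.245) at 166°, and deck radius 76 mm is plausible. The jaw axis has to go from 72° to 5°, so I'm moving over the cone.

Call:
play_rows([
  {"x": 0.8,"y": -0.8,"wz": -0.4},
  {"x": 0.8,"y": -0.8,"wz": -0.4},
  {"x": 0.8,"y": -0.8,"wz": -0.4},
  {"x": 0.8,"y": -0.8,"wz": -0.4},
  {"x": 0.8,"y": -0.8,"wz": -0.4},
])

```text
$.moves[0]: bad value
```

Call:
play_rows([
  {"x": 0.75,"y": -0.74,"z": -0.4,"wz": -0.35},
  {"x": 0.75,"y": -0.74,"z": -0.4,"wz": -0.35},
  {"x": 0.75,"y": -0.74,"z": -0.4,"wz": -0.35},
  {"x": 0.75,"y": -0.74,"z": -0.4,"wz": -0.35},
  {"x": 0.75,"y": -0.74,"z": -0.4,"wz": -0.35},
])

```text
$.moves[0]: bad value
```

```bash
cat > st.py <<'E'
from h import *
from scipy.spatial.transform import Rotation as R
s=env.state();M=R.from_rotvec(s["eef_rot"]).as_matrix()
print("t",s["time"],"pos",s["position"].round(4),"jaw",np.degrees(np.arctan2(M[1,2],M[0,2])).round(1),"tilt",np.degrees(np.arccos(-M[2,0])).round(1),"F",s["ft_force"].round(1),"w",round(s["width"],3),"q",s["joint_pos"].round(2))
E
python3 st.py; python3 - <<'E'
from h import *
print("purple ear tips",onz("top",256,268,.009),onz("top",252,236,.009))
f=env.grab_frame("scene");cv2.imwrite("pics/s1.png",cv2.resize(f[80:300,300:560,::-1],None,fx=2.6,fy=2.6))
E
```

```text
t 0.1 pos [0.1886 0.5954 0.2474] jaw 72.4 tilt 0.1 F [0.  0.6 0. ] w 1.0 q [-1.33  0.38  0.02  1.37 -0.01  1.39 -0.05]
purple ear tips [0.33577314 0.21192955 0.009     ] [0.40603882 0.23714711 0.009     ]
```

View pics/s1.png

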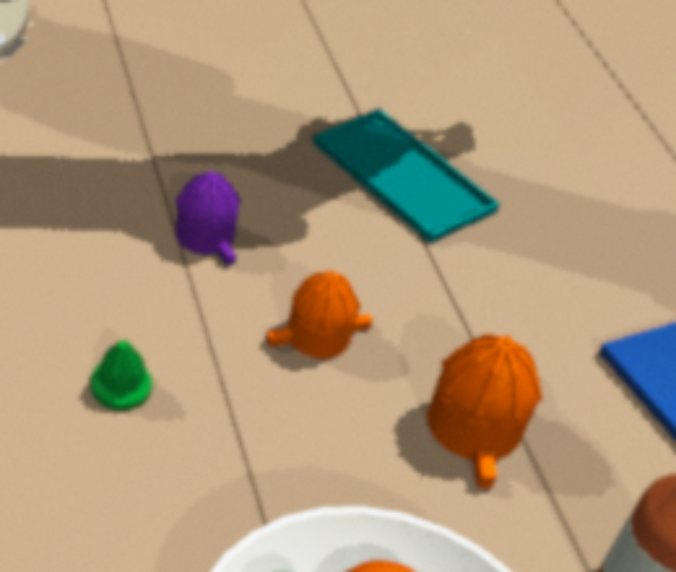

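Both calls were refused; rows probably need all seven numbers. The picture just shows the scene unchanged. The purple ears end at x=0.406, clear of the fingers.

Call:
play_rows([
  {"x": 0.8,"y": -0.8,"z": 0,"wx": 0,"wy": 0,"wz": -0.4,"jaw": 0},
  {"x": 0.8,"y": -0.8,"z": 0,"wx": 0,"wy": 0,"wz": -0.4,"jaw": 0},
  {"x": 0.8,"y": -0.8,"z": 0,"wx": 0,"wy": 0,"wz": -0.4,"jaw": 0},
  {"x": 0.8,"y": -0.8,"z": 0,"wx": 0,"wy": 0,"wz": -0.4,"jaw": 0},
  {"x": 0.8,"y": -0.8,"z": 0,"wx": 0,"wy": 0,"wz": -0.4,"jaw": 0},
])

```text
time: 0.65
position: [0.3525, 0.4317, 0.2484]
eef_rot: [-0.49, 1.514, 0.488]
ft_force: [0.7, -0.1, 0.0]
width: 1.005
```

```bash
python3 st.py
```

```text
t 0.65 pos [0.3525 0.4317 0.2484] jaw 35.8 tilt 0.1 F [ 0.7 -0.1  0. ] w 1.005 q [-1.12  0.24  0.21  1.57 -0.05  1.34 -0.28]
```

Call:
play_rows([
  {"x": 0.74,"y": -0.73,"z": -0.4,"wx": 0,"wy": 0,"wz": -0.34,"jaw": 0},
  {"x": 0.74,"y": -0.73,"z": -0.4,"wx": 0,"wy": 0,"wz": -0.34,"jaw": 0},
  {"x": 0.74,"y": -0.73,"z": -0.4,"wx": 0,"wy": 0,"wz": -0.34,"jaw": 0},
  {"x": 0.74,"y": -0.73,"z": -0.4,"wx": 0,"wy": 0,"wz": -0.34,"jaw": 0},
  {"x": 0.74,"y": -0.73,"z": -0.4,"wx": 0,"wy": 0,"wz": -0.34,"jaw": 0},
])

```text
time: 1.15
position: [0.4989, 0.2851, 0.1665]
eef_rot: [-0.077, 1.57, 0.072]
ft_force: [-0.6, 0.8, 0.4]
width: 1.0
```

Call:
play_rows([
  {"x": 0,"y": 0,"z": 0,"wx": 0,"wy": 0,"wz": 0,"jaw": 0},
  {"x": 0,"y": 0,"z": 0,"wx": 0,"wy": 0,"wz": 0,"jaw": 0},
])

```text
time: 1.35
position: [0.4963, 0.2902, 0.1679]
eef_rot: [-0.08, 1.57, 0.08]
ft_force: [-1.2, 0.6, 0.1]
width: 1.003
```

```bash
python3 st.py
```

```text
t 1.35 pos [0.4963 0.2902 0.1679] jaw 5.9 tilt 0.1 F [-1.2  0.6  0.1] w 1.003 q [-0.89  0.34  0.38  1.64 -0.14  1.19 -0.37]
```

Call:
play_rows([
  {"x": 0.015,"y": -0.01,"z": -0.15,"wx": 0,"wy": 0,"wz": 0,"jaw": 0},
  {"x": 0.015,"y": -0.01,"z": -0.3,"wx": 0,"wy": 0,"wz": 0,"jaw": 0},
  {"x": 0.015,"y": -0.01,"z": -0.45,"wx": 0,"wy": 0,"wz": 0,"jaw": 0},
  {"x": 0.015,"y": -0.01,"z": -0.6,"wx": 0,"wy": 0,"wz": 0,"jaw": 0},
  {"x": 0.015,"y": -0.01,"z": -0.7,"wx": 0,"wy": 0,"wz": 0,"jaw": 0},
])

```text
time: 1.85
position: [0.4975, 0.2901, 0.0266]
eef_rot: [-0.083, 1.571, 0.084]
ft_force: [0.2, -0.2, 0.0]
width: 1.003
```

```bash
python3 st.py; python3 - <<'E'
from h import *
f=env.grab_frame("scene");a=cv2.resize(f[120:260,350:510,::-1],(640,560),interpolation=cv2.INTER_CUBIC);cv2.imwrite("pics/s2.png",a)
E
```

```text
t 1.85 pos [0.4975 0.2901 0.0266] jaw 6.1 tilt 0.1 F [ 0.2 -0.2  0. ] w 1.003 q [-0.85  0.5   0.34  1.76 -0.21  0.91 -0.31]
```

View pics/s2.png

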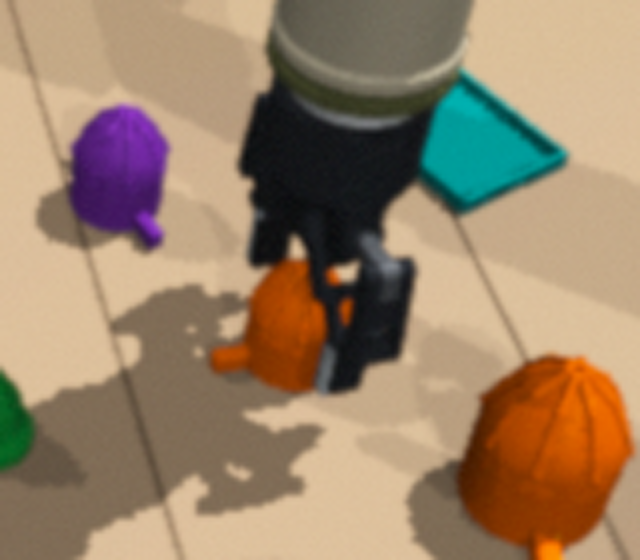

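The fingers straddle the small orange cone, one on each side in x and clear of the ears; the near finger's apparent offset is just perspective. Closing.

Call:
play_rows([
  {"x": 0,"y": 0,"z": 0,"wx": 0,"wy": 0,"wz": 0,"jaw": 1},
  {"x": 0,"y": 0,"z": 0,"wx": 0,"wy": 0,"wz": 0,"jaw": 1},
  {"x": 0,"y": 0,"z": 0,"wx": 0,"wy": 0,"wz": 0,"jaw": 1},
  {"x": 0,"y": 0,"z": 0,"wx": 0,"wy": 0,"wz": 0,"jaw": 1},
  {"x": 0,"y": 0,"z": 0,"wx": 0,"wy": 0,"wz": 0,"jaw": 1},
])

```text
time: 2.4
position: [0.5007, 0.2893, 0.0305]
eef_rot: [-0.078, 1.567, 0.083]
ft_force: [-1.1, 0.5, 7.5]
width: 0.597
```

Call:
play_rows([
  {"x": 0,"y": 0,"z": 0,"wx": 0,"wy": 0,"wz": 0,"jaw": 1},
  {"x": 0,"y": 0,"z": 0,"wx": 0,"wy": 0,"wz": 0,"jaw": 1},
  {"x": 0,"y": 0,"z": 0,"wx": 0,"wy": 0,"wz": 0,"jaw": 1},
  {"x": 0,"y": 0,"z": 0,"wx": 0,"wy": 0,"wz": 0,"jaw": 1},
])

```text
time: 2.8
position: [0.5007, 0.2892, 0.0305]
eef_rot: [-0.078, 1.567, 0.083]
ft_force: [-1.2, 1.2, 7.2]
width: 0.592
```

```bash
python3 st.py
```

```text
t 2.8 pos [0.5007 0.2892 0.0305] jaw 5.9 tilt 0.2 F [-1.2  1.2  7.2] w 0.592 q [-0.85  0.5   0.35  1.76 -0.21  0.91 -0.31]
```

Opening is about 50 mm against a 52 mm collar, so the grip is good. Lifting.

Call:
play_rows([
  {"x": 0,"y": 0,"z": 0.1,"wx": 0,"wy": 0,"wz": 0,"jaw": 1},
  {"x": 0,"y": 0,"z": 0.3,"wx": 0,"wy": 0,"wz": 0,"jaw": 1},
  {"x": 0,"y": 0,"z": 0.5,"wx": 0,"wy": 0,"wz": 0,"jaw": 1},
  {"x": 0,"y": 0,"z": 0.75,"wx": 0,"wy": 0,"wz": 0,"jaw": 1},
  {"x": 0,"y": 0,"z": 1.0,"wx": 0,"wy": 0,"wz": 0,"jaw": 1},
])

```text
time: 3.3
position: [0.4994, 0.2875, 0.231]
eef_rot: [-0.079, 1.569, 0.08]
ft_force: [1.0, 1.2, -0.7]
width: 0.597
```

Call:
play_rows([
  {"x": 0.05,"y": -0.2,"z": 0,"wx": 0,"wy": 0,"wz": 0.08,"jaw": 1},
  {"x": 0.1,"y": -0.4,"z": 0,"wx": 0,"wy": 0,"wz": 0.16,"jaw": 1},
  {"x": 0.1,"y": -0.6,"z": 0,"wx": 0,"wy": 0,"wz": 0.24,"jaw": 1},
  {"x": 0.1,"y": -0.8,"z": 0,"wx": 0,"wy": 0,"wz": 0.32,"jaw": 1},
  {"x": 0.1,"y": -1.0,"z": 0,"wx": 0,"wy": 0,"wz": 0.4,"jaw": 1},
])

```text
time: 3.8
position: [0.5197, 0.0862, 0.2294]
eef_rot: [-0.575, 1.491, 0.575]
ft_force: [0.5, -0.6, -1.3]
width: 0.591
```

```bash
python3 st.py
```

```text
t 3.8 pos [0.5197 0.0862 0.2294] jaw 42.1 tilt 0.1 F [ 0.5 -0.6 -1.3] w 0.591 q [-0.6   0.18  0.43  1.69 -0.08  1.29  0.58]
```

Call:
play_rows([
  {"x": 0.05,"y": -0.2,"z": 0,"wx": 0,"wy": 0,"wz": 0.08,"jaw": 1},
  {"x": 0.1,"y": -0.4,"z": 0,"wx": 0,"wy": 0,"wz": 0.16,"jaw": 1},
  {"x": 0.14,"y": -0.6,"z": 0,"wx": 0,"wy": 0,"wz": 0.24,"jaw": 1},
  {"x": 0.14,"y": -0.8,"z": 0,"wx": 0,"wy": 0,"wz": 0.32,"jaw": 1},
  {"x": 0.14,"y": -1.0,"z": 0,"wx": 0,"wy": 0,"wz": 0.39,"jaw": 1},
])

```text
time: 4.3
position: [0.5478, -0.1138, 0.2293]
eef_rot: [-1.044, 1.305, 1.042]
ft_force: [0.8, 0.4, -0.4]
width: 0.596
```

Call:
play_rows([
  {"x": 0,"y": -0.2,"z": 0,"wx": 0,"wy": 0,"wz": 0,"jaw": 1},
  {"x": 0,"y": -0.4,"z": 0,"wx": 0,"wy": 0,"wz": 0,"jaw": 1},
  {"x": 0,"y": -0.65,"z": 0,"wx": 0,"wy": 0,"wz": 0,"jaw": 1},
  {"x": 0,"y": -0.65,"z": 0,"wx": 0,"wy": 0,"wz": 0,"jaw": 1},
  {"x": 0,"y": -0.65,"z": 0,"wx": 0,"wy": 0,"wz": 0,"jaw": 1},
])

```text
time: 4.8
position: [0.5471, -0.2441, 0.229]
eef_rot: [-1.038, 1.31, 1.036]
ft_force: [0.1, -0.1, -0.6]
width: 0.598
```

```bash
python3 st.py; python3 - <<'E'
from h import *
f=env.grab_frame("scene");a=cv2.resize(f[100:300,60:240,::-1],(504,560),interpolation=cv2.INTER_CUBIC);cv2.imwrite("pics/s3.png",a)
E
```

```text
t 4.8 pos [ 0.5471 -0.2441  0.229 ] jaw 76.7 tilt 0.1 F [ 0.1 -0.1 -0.6] w 0.598 q [-0.05  0.37  0.55  1.5  -0.19  1.33  1.86]
```

View pics/s3.png

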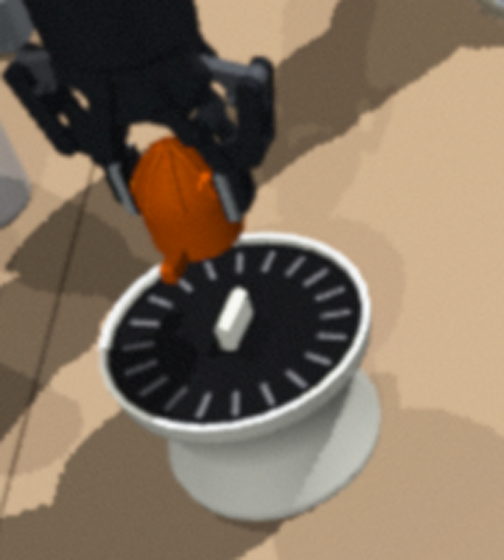

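The cone is held upright above the press, leaning in the image just as the press body does. The near ear's tip is around crop (170,278) and the far ear shows at (204,180). I'll compare these with the predicted positions.

```bash
python3 - <<'E'
from h import *
for ang in(-25,-14,-3):
    a=np.radians(ang);c=np.array([.547,-.244]);d=np.array([np.cos(a),np.sin(a)])
    for sg in(1,-1):
        p=proj("scene",[*(c+sg*.044*d),.2045]);print(ang,sg,round((p[0]-60)*2.8),round((p[1]-100)*2.8))
p=proj("scene",[.547,-.244,.2645]);print("apex",round((p[0]-60)*2.8),round((p[1]-100)*2.8))
E
```

```text
-25 1 152 273
-25 -1 236 171
-14 1 166 275
-14 -1 223 169
-3 1 182 275
-3 -1 209 169
apex 165 141
```

Predictions match: apex predicted (165,141) and seen around (168,138), with the ear angle about −12 ± 4° against the blade's −14°. Lowering.

Call:
play_rows([
  {"x": 0,"y": 0,"z": -0.08,"wx": 0,"wy": 0,"wz": 0,"jaw": 1},
  {"x": 0,"y": 0,"z": -0.16,"wx": 0,"wy": 0,"wz": 0,"jaw": 1},
  {"x": 0,"y": 0,"z": -0.22,"wx": 0,"wy": 0,"wz": 0,"jaw": 1},
  {"x": 0,"y": 0,"z": -0.27,"wx": 0,"wy": 0,"wz": 0,"jaw": 1},
  {"x": 0,"y": 0,"z": -0.3,"wx": 0,"wy": 0,"wz": 0,"jaw": 1},
])

```text
time: 5.35
position: [0.5478, -0.2412, 0.1675]
eef_rot: [-1.04, 1.308, 1.041]
ft_force: [0.4, 0.3, -0.5]
width: 0.598
```

Call:
play_rows([
  {"x": 0,"y": 0,"z": -0.02,"wx": 0,"wy": 0,"wz": 0,"jaw": 1},
  {"x": 0,"y": 0,"z": -0.04,"wx": 0,"wy": 0,"wz": 0,"jaw": 1},
  {"x": 0,"y": 0,"z": -0.06,"wx": 0,"wy": 0,"wz": 0,"jaw": 1},
])

```text
time: 5.65
position: [0.548, -0.2423, 0.1564]
eef_rot: [-1.04, 1.308, 1.039]
ft_force: [-0.2, 0.4, -0.2]
width: 0.593
```

Call:
play_rows([
  {"x": 0,"y": 0,"z": -0.02,"wx": 0,"wy": 0,"wz": 0,"jaw": 1},
  {"x": 0,"y": 0,"z": -0.035,"wx": 0,"wy": 0,"wz": 0,"jaw": 1},
  {"x": 0,"y": 0,"z": -0.05,"wx": 0,"wy": 0,"wz": 0,"jaw": 1},
])

```text
time: 5.95
position: [0.5477, -0.2422, 0.1461]
eef_rot: [-1.039, 1.309, 1.039]
ft_force: [0.4, -0.2, -0.8]
width: 0.594
```

The underside is now about 6 mm above the deck, well below the blade's top (132 mm), with no force, so the blade is in the slot. Finishing the descent.

Call:
play_rows([
  {"x": 0,"y": -0.01,"z": -0.01,"wx": 0,"wy": 0,"wz": 0,"jaw": 1},
  {"x": 0,"y": -0.01,"z": -0.02,"wx": 0,"wy": 0,"wz": 0,"jaw": 1},
  {"x": 0,"y": -0.01,"z": -0.025,"wx": 0,"wy": 0,"wz": 0,"jaw": 1},
  {"x": 0,"y": -0.01,"z": -0.03,"wx": 0,"wy": 0,"wz": 0,"jaw": 1},
])

```text
time: 6.35
position: [0.5478, -0.2443, 0.1405]
eef_rot: [-1.04, 1.308, 1.039]
ft_force: [-3.7, 1.9, 9.1]
width: 0.596
```

It touched at exactly the predicted home height (9 N). Letting go, then rising straight up.

Call:
play_rows([
  {"x": 0,"y": 0,"z": 0,"wx": 0,"wy": 0,"wz": 0,"jaw": 0.2},
  {"x": 0,"y": 0,"z": 0,"wx": 0,"wy": 0,"wz": 0,"jaw": 0},
  {"x": 0,"y": 0,"z": 0,"wx": 0,"wy": 0,"wz": 0,"jaw": 0},
  {"x": 0,"y": 0,"z": 0,"wx": 0,"wy": 0,"wz": 0,"jaw": 0},
  {"x": 0,"y": 0,"z": 0,"wx": 0,"wy": 0,"wz": 0,"jaw": 0},
])

```text
time: 6.85
position: [0.5477, -0.2442, 0.1403]
eef_rot: [-1.04, 1.309, 1.04]
ft_force: [0.0, 0.1, -0.4]
width: 1.0
```

Call:
play_rows([
  {"x": 0,"y": 0,"z": 0.1,"wx": 0,"wy": 0,"wz": 0,"jaw": 0},
  {"x": 0,"y": 0,"z": 0.25,"wx": 0,"wy": 0,"wz": 0,"jaw": 0},
  {"x": 0,"y": 0,"z": 0.4,"wx": 0,"wy": 0,"wz": 0,"jaw": 0},
  {"x": 0,"y": 0,"z": 0.6,"wx": 0,"wy": 0,"wz": 0,"jaw": 0},
  {"x": 0,"y": 0,"z": 0.8,"wx": 0,"wy": 0,"wz": 0,"jaw": 0},
])

```text
time: 7.35
position: [0.5473, -0.244, 0.3016]
eef_rot: [-1.039, 1.309, 1.04]
ft_force: [1.0, -0.1, 0.2]
width: 0.997
```

Call:
play_rows([
  {"x": -0.2,"y": 0.25,"z": 0,"wx": 0,"wy": 0,"wz": 0,"jaw": 0},
  {"x": -0.2,"y": 0.5,"z": 0,"wx": 0,"wy": 0,"wz": 0,"jaw": 0},
  {"x": -0.2,"y": 0.75,"z": 0,"wx": 0,"wy": 0,"wz": 0,"jaw": 0},
  {"x": -0.2,"y": 1,"z": 0,"wx": 0,"wy": 0,"wz": 0,"jaw": 0},
  {"x": -0.2,"y": 1,"z": 0,"wx": 0,"wy": 0,"wz": 0,"jaw": 0},
])

```text
time: 7.85
position: [0.5076, -0.0371, 0.3003]
eef_rot: [-1.045, 1.303, 1.048]
ft_force: [-0.2, -0.1, -0.8]
width: 0.996
```

```bash
python3 st.py; python3 - <<'E'
from h import *
f=env.grab_frame("scene");a=cv2.resize(f[150:290,80:210,::-1],(390,420),interpolation=cv2.INTER_CUBIC)
t=env.grab_frame("top");b=cv2.resize(t[150:265,435:540,::-1],(383,420),interpolation=cv2.INTER_CUBIC);cv2.imwrite("pics/s4.png",np.hstack([a,b]))
for n,x in(("scene",f),("top",t)):
    hs=cv2.cvtColor(x[:,:,::-1].copy(),cv2.COLOR_BGR2HSV)
    p=np.array(proj(n,[.548,-.245,.176]));print(n,"apex pred",p.round(1), "ears pred",[np.round(proj(n,[.548+s*.0427,-.245-s*.0106,.116]),1).tolist() for s in(1,-1)])
    y0,x0=int(p[1])-40,int(p[0])-45;m=cv2.inRange(hs,(3,190,60),(14,255,255))[y0:y0+90,x0:x0+90];q=np.argwhere(m)[:,::-1]+[x0,y0]
    print("orange bbox",q.min(0),q.max(0))
    b=(298,180,325,208) if n=="top" else (330,205,362,240)
    m=cv2.inRange(hs,(45,120,30),(85,255,255))[b[1]:b[3],b[0]:b[2]];print("lime",(np.argwhere(m)[:,::-1].mean(0)+b[:2]).round(1))
E
```

```text
t 7.85 pos [ 0.5076 -0.0371  0.3003] jaw 77.5 tilt 0.1 F [-0.2 -0.1 -0.8] w 0.996 q [-0.38  0.11  0.43  1.61 -0.05  1.43  1.41]
scene apex pred [134.1 191.4] ears pred [[134.2, 235.0], [152.0, 197.3]]
orange bbox [122 189] [159 237]
lime [346.2 225.3]
top apex pred [496.7 198.1] ears pred [[490.7, 186.2], [476.6, 223.7]]Traceback (most recent call last):
  File "<stdin>", line 8, in <module>
    return umr_minimum(a, axis, None, out, keepdims, initial, where)
ValueError: zero-size array to reduction operation minimum which has no identity
```

View pics/s4.png

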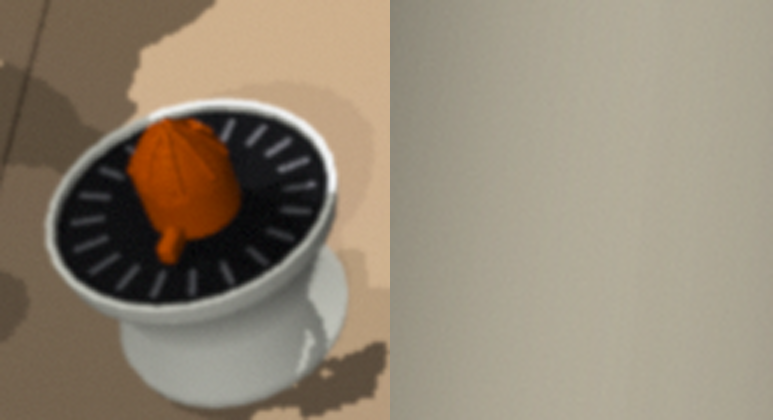

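In the scene view the cone sits on the deck. The near ear tip is at (136,235) against a predicted (134,235), and the apex at (137,189) against (134,191). The lime cone is unchanged at (346.2,225.3). The arm hides the press in the top view. The gripper is open, clear and reads no force, so I'm handing in.

```bash
python3 -c "
from workcell import env
print(env.job_done())"
```

```text
the job is handed in; nothing more can be done
None
```

The orange cone is home on the press with its ears in line with the blade, and the job is handed in at about 8 s of the 40 s allowed. I gripped the smaller orange cone by its collar, turned it about 71°, lowered it over the blade until it touched the deck, then let go and moved clear.

**Last checks**
- **Height:** contact came with the tool at 0.1405 m, exactly the predicted home height, with about 9 N.
- **Position and angle:** in the scene picture the apex and near ear are within about 3 pixels of where they should be. The apex is the worse of the two.
- **Lime cone:** it has not moved in the picture.
- **Gripper:** open, clear of everything and reading no real force.

**What failed:** the final check from the top camera did not work because the arm blocked its view, so the placing is confirmed by the scene camera and the contact height only. Two early move calls were refused because the rows lacked some numbers, and nothing moved.

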